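# Start the phone screen separator

## Robot

A 7-joint arm with a two-finger parallel gripper is mounted at the origin on the work surface. World frame = base frame: x ahead of the robot, y to its left, z up, the work surface at z = 0. Lengths are in m, angles in rad, forces in N, time in s.
With the tool pointing down it reaches from about 0.4 to 0.85 m from the base axis. Payload 10.4 kg.
Tool frame: the origin (TCP) lies between the finger pads; the fingertips stand 8 mm ahead of it and the grasp point (between the pads) lies 11 mm behind it; z points along the fingers, x is the direction in which the jaws open and shut, and the axes are right-handed (so a half turn about z gives the same grasp; the last joint's range is limited). The gripper opens to 87 mm and grips with 3 to 60 N. Pads are 19 mm wide; open, the fingers measure 117 mm over their backs; the gripper's body (75 mm by 190 mm) begins 51 mm behind the grasp point.
Start: joints at [1.222, 0.332, -0.065, 1.46, 0.022, 1.35, -0.088], TCP at [0.2, -0.592, 0.231] pointing down, gripper open.
Joint ranges: [-2.6, 2.6], [-0.5, 2.12], [-1.47, 1.34], [0.16, 2.42], [-1.27, 4.41], [0.06, 2.06], [-2.6, 2.6]. Speed limits (rad/s): [2.22, 2.22, 2.79, 2.79, 3.14, 3.14, 3.14].

## Interface

Orientations are given as a unit quaternion [x, y, z, w].
In Python, from bench import r, viewer gives the robot as it stands.
- The arm moves only by the tool apply_moves, never from a script. Its argument "increments" is a list of rows, each an object with "grip": the closure in counts, from 0 (fully open) to 255 (shut); "xyz": the shift along the tool's x, y, z in mm, a list of three; "rotation": the turn, a rotation vector about the tool's x, y, z in degrees, a list of three. A call has 1 to 5 rows; each row is the pose to reach, as a shift and turn from the pose measured when the call began, along the tool's axes at that moment; what a row does not reach only later rows make up. A row lasts 1/8 s, in which the tool goes at most 62.5 mm and 10.7 degrees, less where a joint would pass 70% of its speed; a pose out of reach is approached as far as the arm can. A call with a gripper value outside its range is refused whole. The fingers move at their own pace and stop on an object; "squeeze" is the grip in N (left out, the last holds). Time passes only in rows, so rows that repeat a pose let the fingers close. It gives the time, the measured TCP pose, the force and the opening at its end, in the units of the state.
- r.read_state(): the state, without advancing time (a new reading comes with each control period).
- viewer.camera(name): name is "side" or "top"; returns a dict with "img" (420x560x3 uint8, blue, green, red), "range_z" (420x560 float32, m along the optical axis (not along the pixel's ray), 0 where there is no reading), "vertical_fov" (degrees; the focal length in pixels is half the picture's height over the tangent of half this angle, whatever the lens; pixels are square), "cx", "cy" (the principal point, pixels), "rvec" (rotation vector, rad) and "tvec" (3), from world to camera coordinates, as OpenCV has them. Camera axes: x right, y down, z forward; pixel columns grow to the right and rows downward; lengths in m; the calibration is good to about 2 mm. A picture is of the moment at which its call begins.
- r.close_job(): hands the job in, once; it reports no verdict.
The state is a dict: "time": time; "joint_positions": joint angles; "joint_vel": joint speeds; "joint_torque": joint torques, N m; "ee_pos": TCP position; "eef_rot": TCP orientation; "ft_force": force on the tool from outside, world axes, zero at the start; "torque": the same for the moment, N m; "width": finger opening in m.
Only numpy, scipy, OpenCV 4.12 (cv2) and the standard library are available. Lean on these libraries where they do the work, as an engineer would, in place of code of your own. Each camera call takes 0.05 s, during which the arm holds its last target.

## Task

A phone lies on the plate of the screen separator, ready to be warmed. Switch the power on by pressing down the raised far end of the larger rocker on the grey power box, then press the separator's wide rectangular pump key fully down so that it stays down, and last hold the separator's round start button fully down for about two seconds and let it come up again. Push with the closed fingertips only: leave the two small square keys, the smaller rocker, the phone, the dispenser bottle and the screwdriver as they are.

Things in the scene. Friction and masses are not known exactly. Their poses are not given: they have to be found in the camera images.
- power_box: Grey power box, 120 (x) x 140 (y) x 50 mm high, fixed to the bench on the left or on the right of the separator. Origin: centre of its underside; z up; -x is its near face. Both rockers are on its flat top: the large one at y = +36 mm, the small one at y = -42 mm, both at x = 0, tilting along the box's x.
- main_rocker (a joint): Tilt of the large rocker (rad), about a level axis along the box's y, 50 mm above the bench. Its range is -0.2 (off: its far, +x end stands up) to +0.2 (on: far end down, near end up). It starts off and stays where it is left (friction: about 3 N pressed at a _far or _near point).
- main_rocker_far (a point): Point on the upper face of the large rocker's far (+x) half, 18 mm from its tilt axis and on its centre line; moves with it. The rocker is black, 50 mm long along the box's x and 28 mm wide, with two halves that rise by 0.15 rad towards the ends. At the start this point is about 62 mm above the bench; with the rocker fully on, about 55 mm.
- lamp_rocker (a joint): Tilt of the small rocker (rad), same directions and range as the large one; it starts at -0.2 to -0.18 and is to be left alone.
- lamp_rocker_far (a point): Point on the upper face of the small rocker's far half, 10 mm from its axis. The small rocker is black, 28 mm long along the box's x and 15 mm wide.
- separator: Screen separator, fixed to the bench: white casing 245 (x) x 220 (y) mm. Origin: at bench height, 125 mm behind its front face; z up; -x is its front, towards the robot. Its front ledge, x = -125 to -40 mm, has a black top 61 mm above the bench with four keys in a row along y at x = -95 mm; keys stand 8 mm above it when up and press straight down.
- separator_plate (a point): Centre of the top of the separator's metal plate, 91 mm above the bench. Behind the ledge (x = -40 to +120 mm of the separator) the casing is 85 mm high and carries this plate, 148 x 170 mm; the phone lies on it, top at 99 mm. Two clamp bars run along x at y = +96 and -96 mm, in small blocks, tops at 106 mm.
- pump_key (a joint): Travel of the pump key (m): about 0 up, 0.006 fully down. Friction of about 3.5 N; it stays where it is left.
- pump_key_top (a point): Centre of the top of the pump key, a grey rectangular key 24 (x) x 36 (y) mm, at the +y end of the row (y = +75 mm), 69 mm above the bench when up; moves with the key.
- start_button (a joint): Travel of the start button (m): 0 up, 0.006 fully down. Sprung: about 1.5 N starts it, 5 N holds it fully down, and it comes up by itself.
- start_button_top (a point): Centre of the top of the start button, a grey round button 26 mm across, at the -y end of the row (y = -78 mm), 69 mm above the bench when up; moves with the button.
- set_key_left (a joint): Travel of the small key at y = +13 mm (m): 0 up, 0.003 down, sprung; to be left alone.
- set_key_right (a joint): Travel of the small key at y = -13 mm (m): 0 up, 0.003 down, sprung; to be left alone.
- set_key_left_top (a point): Centre of the top of the small square key (11 x 11 mm) at y = +13 mm.
- set_key_right_top (a point): Centre of the top of the small square key (11 x 11 mm) at y = -13 mm.
- phone: Loose black phone, 72 (x) x 148 (y) x 8 mm, lying on the separator's plate; origin: centre of its underside.
- dispenser: Loose white dispenser bottle, 66 mm across, 90 mm high, standing on the bench between robot and separator; origin: centre of its underside.
- screwdriver: Loose screwdriver, about 150 mm long along its x, lying on the bench between robot and separator; origin at the underside near its middle.
- parts_tray: Fixed open yellow parts tray, 110 x 140 x 30 mm high, on the other side of the separator from the power box; origin: centre of its underside.
There are look-alikes about, which are no part of the job. Leave any blue or pink look-alike of the phone alone. Of the things shaped like the power_box, the grey one is meant.

How it is judged:
By the outcome, as a careful person would: the job done as asked, in the order asked, and still so for the second after the job is handed in, with the robot touching nothing.
It also fails if it takes over 51 s, if anything falls off the work surface, if the arm or the gripper's body presses on something with over 40 N, if the wrist force passes 120 N, or if a joint passes its speed limit or range.

## Working session

There is one attempt and no reset: what is moved stays moved. The work goes in short steps, Python scripts to look and compute and a tool call to move; the robot and the scene stay as the last step left them, time stands still between calls to the robot, and variables do not carry over. Pictures are saved under pics/ and viewed, and the job is handed in when it is done.

Besides the shell and the picture viewer there is one more tool, called after "Emit:" as name([rows], argument=value, ...), one row to a line, values as JSON. apply_moves: Moves the arm, as the interface text tells. Its arguments: {"type":"object","properties":{"increments":{"type":"array","items":{"type":"object","properties":{"grip":{"type":"number"},"xyz":{"type":"array","items":{"type":"number"}},"rotation":{"type":"array","items":{"type":"number"}}}}},"squeeze":{"type":"number"}},"required":["increments"]}

```bash
mkdir -p pics; ls; python3 - <<'E'
from bench import r, viewer
import cv2,numpy as np
s=r.read_state();print({k:np.round(v,4) for k,v in s.items()})
for n in("top","side"):
    c=viewer.camera(n);cv2.imwrite(f"pics/{n}0.png",c["img"]);np.savez(f"{n}0.npz",**c)
    print(n,c["vertical_fov"],c["cx"],c["cy"],c["rvec"],c["tvec"])
E
```

```text
pics
{'time': np.float64(0.0), 'joint_positions': array([ 1.2224,  0.3329, -0.0647,  1.4609,  0.0215,  1.3499, -0.0886]), 'joint_vel': array([-0.0004,  0.0004, -0.0009, -0.0009,  0.001 ,  0.0001, -0.0002]), 'joint_torque': array([ 3.00000e-04, -6.23253e+01,  2.50000e-02, -3.89887e+01,
       -6.13000e-02,  4.00000e-02,  2.00000e-04]), 'ee_pos': array([ 0.2   , -0.5918,  0.2298]), 'eef_rot': array([ 8.124e-01, -5.831e-01, -6.000e-04, -4.000e-04]), 'ft_force': array([ 0.0878,  0.3389, -0.3274]), 'torque': array([-0.0202,  0.0138, -0.0126]), 'width': np.float64(0.087)}
top 57.732909235245096 278.471576158735 214.1438383445549 [ 2.13914028 -2.11281826  0.2290295 ] [-0.09376576  0.52794124  0.89435529]
side 44.43271995587605 275.34004248734175 216.17378976621498 [ 0.79695721 -2.54381442  1.16772665] [0.39027526 0.31167896 1.00630058]
```

View pics/top0.png

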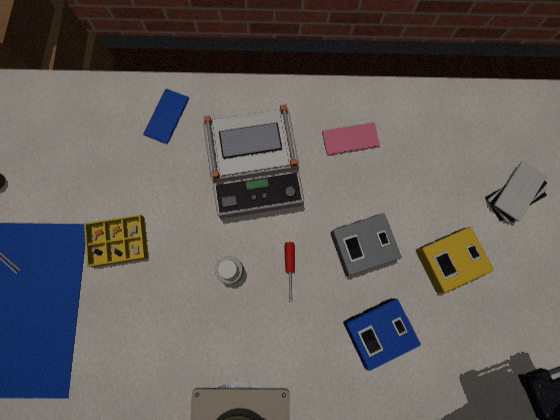

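View pics/side0.png

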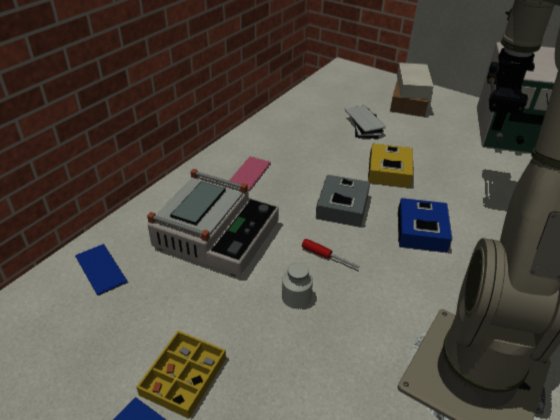

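The top view shows the separator near (257,160), its ledge at about (260,192), and the grey box at about (366,246). The large rocker is near (353,249). I'll enlarge both views and measure.

```bash
cat > h.py <<'E'
import numpy as np,cv2
def load(n): return dict(np.load(n+".npz"))
def cam(c):
    f=210/np.tan(np.radians(float(c["vertical_fov"]))/2)
    K=np.array([[f,0,float(c["cx"])],[0,f,float(c["cy"])],[0,0,1]])
    R,_=cv2.Rodrigues(c["rvec"]);return K,R,c["tvec"].reshape(3)
def ray(c,u,v,z):
    K,R,t=cam(c);o=-R.T@t;d=R.T@np.linalg.inv(K)@[u,v,1];return o+d*(z-o[2])/d[2]
def dep(c,u,v):
    K,R,t=cam(c);return R.T@(np.linalg.inv(K)@[u,v,1]*c["range_z"][int(round(v)),int(round(u))]-t)
def proj(c,P):
    K,R,t=cam(c);p=(K@(R@np.atleast_2d(P).T+t[:,None])).T;return p[:,:2]/p[:,2:]
E
python3 - <<'E'
from h import *
for n,b in(("top",(200,160,110,60)),("top",(325,205,85,75)),("side",(205,190,80,85)),("side",(310,165,70,65))):
    x,y,w,h=b;c=load(n+"0");im=c["img"][y:y+h,x:x+w]
    cv2.imwrite(f"pics/z_{n}_{x}.png",cv2.resize(im,None,fx=7,fy=7,interpolation=cv2.INTER_CUBIC))
c=load("top0")
for u,v in((260,215),(400,290),(366,225),(353,249),(229,201),(290,191),(250,140),(265,205)):print(u,v,dep(c,u,v).round(4))
c=load("side0")
for u,v in((350,210),(262,209),(235,247),(330,270)):print('s',u,v,dep(c,u,v).round(4))
E
```

```text
260 215 [ 0.5362 -0.0397  0.0022]
400 290 [ 0.3473 -0.3985  0.0024]
366 225 [ 0.5053 -0.3058  0.0496]
353 249 [ 0.4444 -0.2705  0.0547]
229 201 [0.5575 0.0351 0.067 ]
290 191 [ 0.5853 -0.115   0.0665]
250 140 [ 0.7045 -0.0146  0.099 ]
265 205 [ 0.5503 -0.0535  0.0598]
s 350 210 [ 0.4143 -0.2483  0.0491]
s 262 209 [ 0.587  -0.1064  0.0654]
s 235 247 [0.5585 0.0395 0.0664]
s 330 270 [ 0.3733 -0.0837 -0.0032]
```

View pics/z_top_200.png

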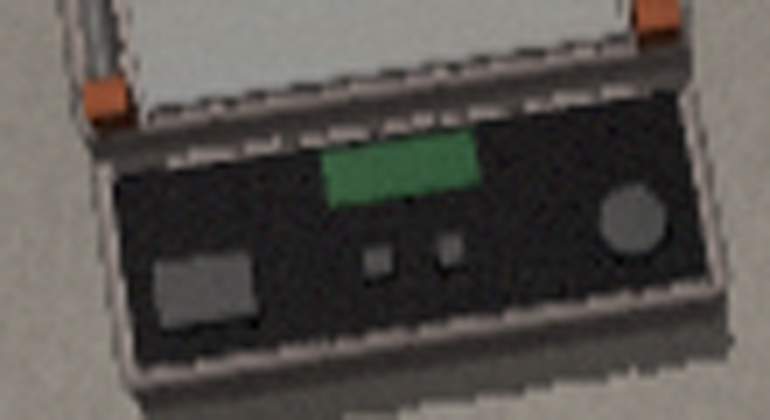

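View pics/z_top_325.png

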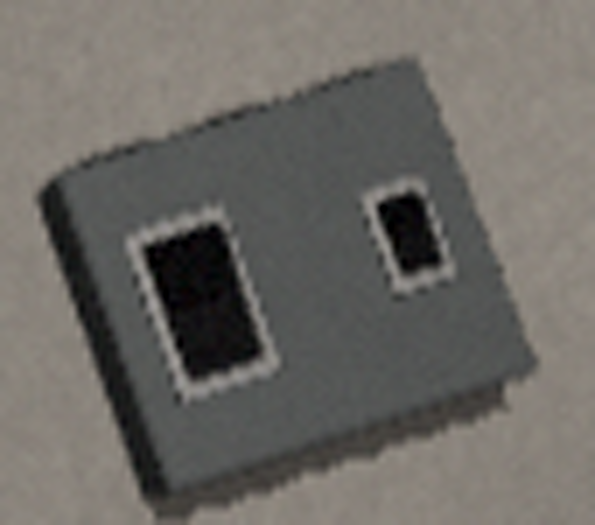

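View pics/z_side_205.png

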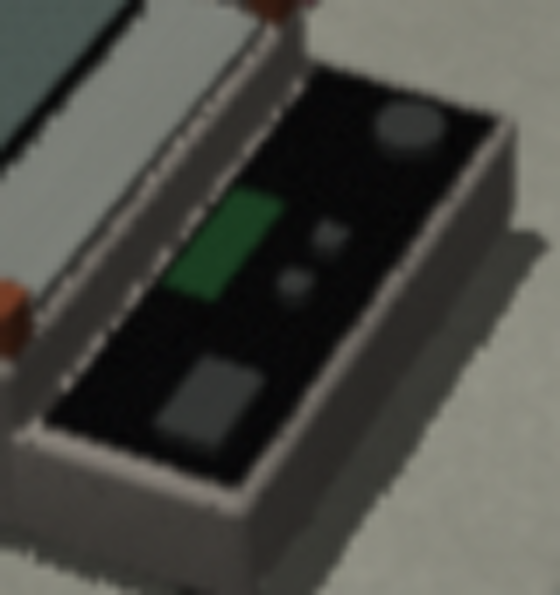

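View pics/z_side_310.png

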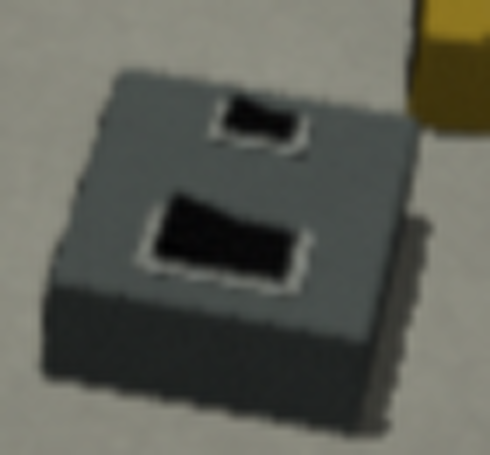

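```bash
python3 - <<'E'
from h import *
T=load("top0");S=load("side0")
def px(x0,y0,u,v): return x0+u/7-.43,y0+v/7-.43
def q(c,x0,y0,u,v,z): return ray(c,*px(x0,y0,u,v),z)
P=q(T,200,160,206,290,.069);B=q(T,200,160,633,220,.069)
P2=q(S,205,190,212,398,.069);B2=q(S,205,190,410,125,.069)
print("pump",P.round(4),P2.round(4),"btn",B.round(4),B2.round(4),np.linalg.norm(P-B),np.linalg.norm(P2-B2))
for a,b in((P,B),(P2,B2)):
    d=(a-b)[:2];print("yaw sep deg",np.degrees(np.arctan2(-d[0],d[1])))
for u,v in((378,262),(451,250)):print("set",q(T,200,160,u,v,.066).round(4))
L=np.mean([q(T,325,205,u,v,.05) for u,v in((128,235),(220,205),(280,362),(185,400))],0)
s=np.mean([q(T,325,205,u,v,.05) for u,v in((362,193),(422,178),(456,277),(398,295))],0)
L2=np.mean([q(S,310,165,u,v,.05) for u,v in((138,262),(172,192),(315,232),(295,292))],0)
s2=np.mean([q(S,310,165,u,v,.05) for u,v in((208,137),(225,92),(312,120),(298,155))],0)
for a,b in((L,s),(L2,s2)):
    d=(a-b)[:2];th=np.arctan2(-d[0],d[1]);print("L",a.round(4),"s",b.round(4),np.linalg.norm(d),"yaw",np.degrees(th))
# box top corners, top view
cs=[q(T,325,205,u,v,.05) for u,v in((65,172),(415,60),(537,365),(165,490))]
print("box corners",np.round(cs,4),np.mean(cs,0).round(4),[np.linalg.norm(cs[i]-cs[i-1]).round(3) for i in range(4)])
d=(cs[0]-cs[1]+cs[3]-cs[2]);print(np.degrees(np.arctan2(-d[0],d[1])))
E
```

```text
pump [0.557  0.0348 0.069 ] [0.5582 0.0402 0.069 ] btn [ 0.5847 -0.1149  0.069 ] [ 0.5857 -0.1095  0.069 ] 0.15224710953047332 0.15219550689629693
yaw sep deg 10.468291187573453
yaw sep deg 10.407481832670939
set [ 0.5688 -0.025   0.066 ]
set [ 0.5735 -0.0507  0.066 ]
L [ 0.4488 -0.2731  0.05  ] s [ 0.4726 -0.347   0.05  ] 0.07765949180965452 yaw 17.837039185126834
L [ 0.4501 -0.2735  0.05  ] s [ 0.4754 -0.3442  0.05  ] 0.07512052118370671 yaw 19.63239035363713
box corners [[ 0.4937 -0.2252  0.05  ]
 [ 0.536  -0.3517  0.05  ]
 [ 0.4274 -0.39    0.05  ]
 [ 0.3826 -0.2579  0.05  ]] [ 0.4599 -0.3062  0.05  ] [np.float64(0.116), np.float64(0.133), np.float64(0.115), np.float64(0.139)]
18.62531703654301
```

```bash
cat > g.py <<'E'
import sys,numpy as np
from bench import r
from scipy.spatial.transform import Rotation as Ro
def go(p,yaw):
    s=r.read_state();R=Ro.from_quat(s["eef_rot"])
    y=np.radians(yaw)   # tool x direction angle
    x=np.array([np.cos(y),np.sin(y),0]);z=np.array([0,0,-1.]);M=np.c_[x,np.cross(z,x),z]
    print("t",s["time"],"pos",np.round(s["ee_pos"],4),"F",np.round(s["ft_force"],2),"w",round(float(s["width"]),4))
    print("shift mm",(R.inv().apply(np.array(p)-s["ee_pos"])*1000).round(1),"rot deg",np.degrees((R.inv()*Ro.from_matrix(M)).as_rotvec()).round(2))
if __name__=="__main__": a=list(map(float,sys.argv[1:]));go(a[:3],a[3])
E
python3 g.py .4675 -.2673 .13 -71.5
```

```text
t 0.1 pos [ 0.2    -0.5918  0.2298] F [ 0.69 -0.19 -0.2 ] w 0.0868
shift mm [-221.7 -357.3  100.1] rot deg [0.   0.07 0.17]
```

Emit:
apply_moves([
  {"grip": 255, "xyz": [-30, -48, 0], "rotation": [0, 0, 0]},
  {"grip": 255, "xyz": [-60, -97, 0], "rotation": [0, 0, 0]},
  {"grip": 255, "xyz": [-90, -145, 20], "rotation": [0, 0, 0]},
  {"grip": 255, "xyz": [-120, -193, 35], "rotation": [0, 0, 0]},
  {"grip": 255, "xyz": [-150, -241, 50], "rotation": [0, 0, 0]},
], squeeze=10)

```text
time: 0.72
ee_pos: [0.3809, -0.3709, 0.1794]
eef_rot: [0.812, -0.583, -0.001, -0.0]
ft_force: [0.8, -0.4, -0.0]
width: 0.0452
```

```bash
python3 g.py .4675 -.2673 .10 -71.5
```

```text
t 0.725 pos [ 0.3809 -0.3709  0.1794] F [ 0.8  -0.4  -0.03] w 0.0452
shift mm [ -70.3 -115.2   79.4] rot deg [0.02 0.08 0.16]
```

Emit:
apply_moves([
  {"grip": 255, "xyz": [-23, -38, 20], "rotation": [0, 0, 0]},
  {"grip": 255, "xyz": [-46, -77, 40], "rotation": [0, 0, 0]},
  {"grip": 255, "xyz": [-70, -115, 60], "rotation": [0, 0, 0]},
  {"grip": 255, "xyz": [-70, -115, 79], "rotation": [0, 0, 0]},
  {"grip": 255, "xyz": [-70, -115, 79], "rotation": [0, 0, 0]},
])

```text
time: 1.35
ee_pos: [0.4665, -0.2669, 0.0989]
eef_rot: [0.813, -0.583, -0.002, -0.0]
ft_force: [0.3, 0.4, 0.9]
width: 0.0017
```

```bash
cat > pic.py <<'E'
import sys,numpy as np,cv2
from bench import viewer
n,k,x,y,w,h=sys.argv[1],sys.argv[2],*map(int,sys.argv[3:7])
c=viewer.camera(n);np.savez(n+k+".npz",**c);f=min(800//w,600//h)
cv2.imwrite(f"pics/{n}{k}.png",cv2.resize(c["img"][y:y+h,x:x+w],None,fx=f,fy=f,interpolation=cv2.INTER_CUBIC))
E
python3 pic.py side 1 280 120 130 110; python3 pic.py top 1 310 190 110 100;python3 g.py .4675 -.2673 .063 -71.5
```

```text
t 1.45 pos [ 0.4672 -0.2682  0.1008] F [ 0.85 -0.89  1.42] w 0.0006
shift mm [-0.7 -0.6 37.8] rot deg [0.03 0.08 0.11]
```

View pics/side1.png

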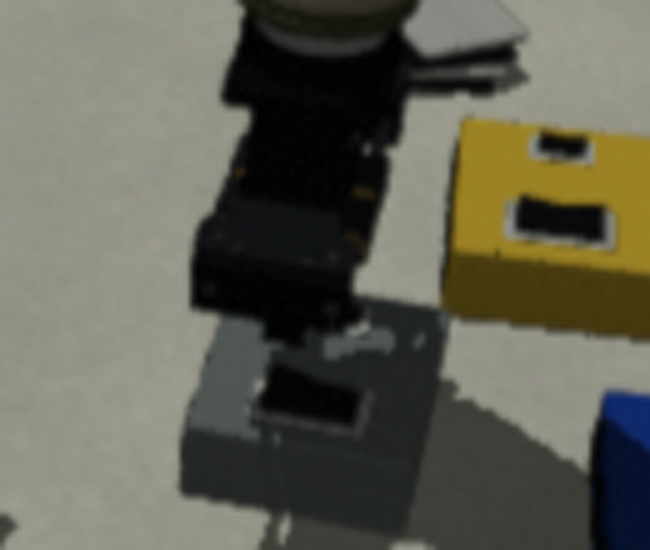

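View pics/top1.png

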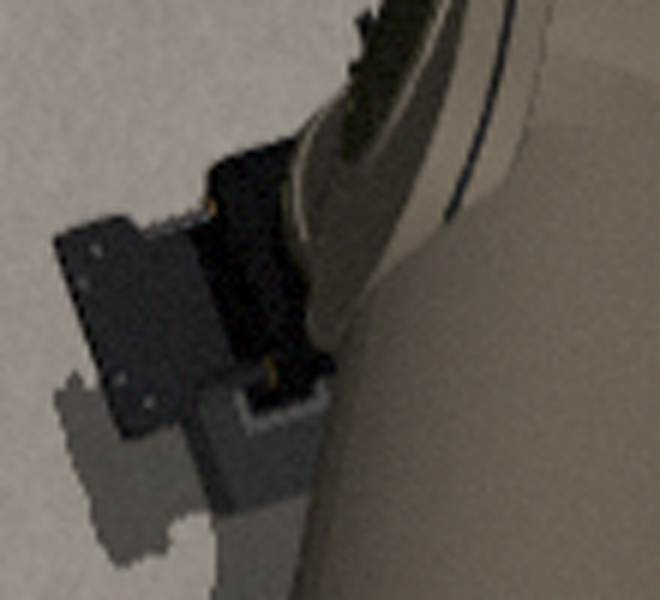

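The fingertips hang just above the far (left, in the side view, around (285,375)) end of the grey box's large rocker, so I'll press.

Emit:
apply_moves([
  {"grip": 255, "xyz": [-0.7, -0.6, 15], "rotation": [0, 0, 0]},
  {"grip": 255, "xyz": [-0.7, -0.6, 25], "rotation": [0, 0, 0]},
  {"grip": 255, "xyz": [-0.7, -0.6, 31], "rotation": [0, 0, 0]},
  {"grip": 255, "xyz": [-0.7, -0.6, 35], "rotation": [0, 0, 0]},
  {"grip": 255, "xyz": [-0.7, -0.6, 37], "rotation": [0, 0, 0]},
])

```text
time: 2.08
ee_pos: [0.4683, -0.2673, 0.0641]
eef_rot: [0.812, -0.583, -0.0, -0.0]
ft_force: [3.2, 3.0, 8.5]
width: 0.0001
```

```bash
python3 g.py .4675 -.2673 .0615 -71.5; python3 pic.py side 2 280 120 130 110
```

```text
t 2.075 pos [ 0.4683 -0.2673  0.0641] F [3.16 3.04 8.48] w 0.0001
shift mm [-0.2  0.7  2.6] rot deg [-0.04  0.03  0.12]
```

View pics/side2.png

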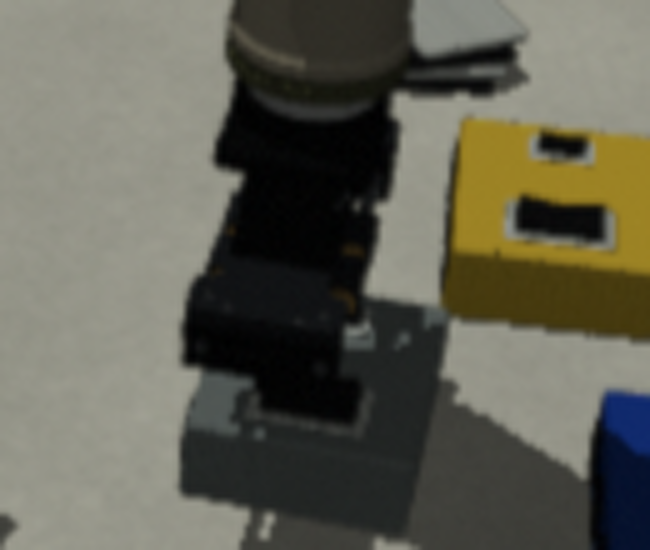

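Emit:
apply_moves([
  {"grip": 255, "xyz": [0, 0, 1.5], "rotation": [0, 0, 0]},
  {"grip": 255, "xyz": [0, 0, 3], "rotation": [0, 0, 0]},
  {"grip": 255, "xyz": [0, 0, 3], "rotation": [0, 0, 0]},
])

```text
time: 2.5
ee_pos: [0.4686, -0.2673, 0.0633]
eef_rot: [0.812, -0.583, 0.0, -0.0]
ft_force: [-6.2, 6.1, 26.8]
width: 0.0006
```

The rocker is on its stop: the tip is at 55 mm and the force is rising. I'll lift and check.

Emit:
apply_moves([
  {"grip": 255, "xyz": [0, 0, -15], "rotation": [0, 0, 0]},
  {"grip": 255, "xyz": [0, 0, -50], "rotation": [0, 0, 0]},
  {"grip": 255, "xyz": [0, 0, -80], "rotation": [0, 0, 0]},
  {"grip": 255, "xyz": [0, -40, -80], "rotation": [0, 0, 0]},
  {"grip": 255, "xyz": [0, -80, -80], "rotation": [0, 0, 0]},
])

```text
time: 3.12
ee_pos: [0.5446, -0.2424, 0.1441]
eef_rot: [0.812, -0.584, 0.001, 0.0]
ft_force: [-0.1, -0.4, 0.8]
width: 0.0008
```

```bash
python3 g.py .5575 .037 .115 -79.6; python3 pic.py side 3 300 150 90 80; python3 - <<'E'
from h import *
a=load("side0");b=load("side3")
for k,c in(("before",a),("after",b)):
    for u,v in((337,196),(338,199),(348,202),(344,191)): print(k,u,v,dep(c,u,v).round(4))
E
```

```text
t 3.125 pos [ 0.5446 -0.2424  0.1441] F [-0.14 -0.37  0.79] w 0.0008
shift mm [-260.9 -101.    28.8] rot deg [-0.02 -0.07  8.12]
before 337 196 [ 0.4637 -0.2674  0.0591]
before 338 199 [ 0.4552 -0.2574  0.0597]
before 348 202 [ 0.4331 -0.2724  0.0502]
before 344 191 [ 0.4652 -0.3104  0.0473]
after 337 196 [ 0.4663 -0.273   0.0542]
after 338 199 [ 0.4588 -0.2651  0.0529]
after 348 202 [ 0.43   -0.2651  0.0566]
after 344 191 [ 0.4645 -0.3088  0.0487]
```

View pics/side3.png

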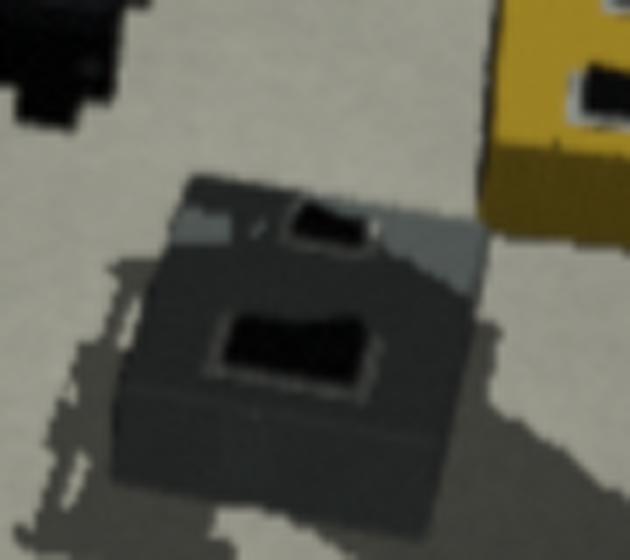

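The rocker has flipped: the far end is down at about 54 mm and the near end is up, and the small rocker is unchanged. Next, over to the pump key.

Emit:
apply_moves([
  {"grip": 255, "xyz": [-52, -20, -5], "rotation": [0, 0, 2]},
  {"grip": 255, "xyz": [-104, -40, -5], "rotation": [0, 0, 4]},
  {"grip": 255, "xyz": [-157, -60, -5], "rotation": [0, 0, 6]},
  {"grip": 255, "xyz": [-209, -81, -5], "rotation": [0, 0, 8.1]},
  {"grip": 255, "xyz": [-261, -101, 0], "rotation": [0, 0, 8.1]},
])

```text
time: 3.8
ee_pos: [0.5602, 0.0421, 0.1443]
eef_rot: [0.77, -0.639, 0.001, -0.001]
ft_force: [1.0, -0.2, 0.4]
width: 0.0004
```

Emit:
apply_moves([
  {"grip": 255, "xyz": [0, 0, 20], "rotation": [0, 0, 0]},
  {"grip": 255, "xyz": [0, 0, 35], "rotation": [0, 0, 0]},
  {"grip": 255, "xyz": [0, 0, 35], "rotation": [0, 0, 0]},
])

```text
time: 4.18
ee_pos: [0.5593, 0.0399, 0.1076]
eef_rot: [0.769, -0.64, 0.0, 0.0]
ft_force: [0.2, -0.1, 0.1]
width: 0.0006
```

```bash
python3 g.py .5575 .037 .0771 -79.6; python3 pic.py side 4 180 150 120 120;  python3 pic.py top 4 190 130 130 100; python3 - <<'E'
from h import *
from bench import r
s=r.read_state()["ee_pos"];print(proj(load("side4"),s-[0,0,.008])-[180,150],proj(load("top4"),s-[0,0,.008])-[190,130])
E
```

```text
t 4.175 pos [0.5593 0.0399 0.1076] F [ 0.16 -0.08  0.07] w 0.0006
shift mm [ 2.6  2.3 30.5] rot deg [ 0.02 -0.03  0.07]
[[53.45919221 85.74813543]] [[35.14251674 66.45247253]]
```

View pics/side4.png

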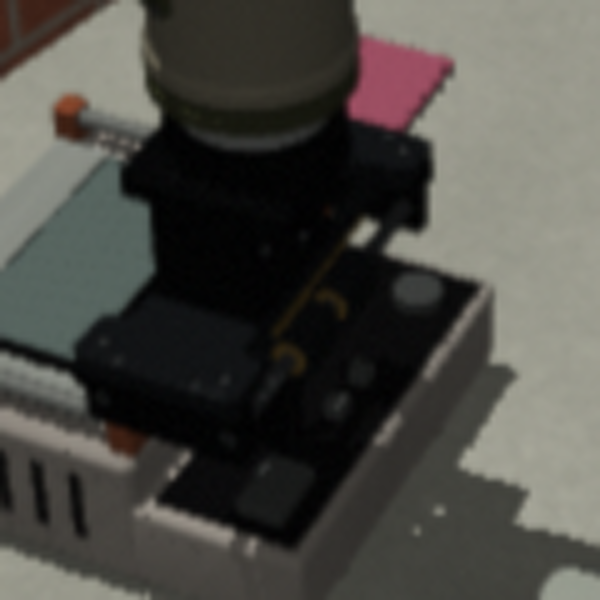

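View pics/top4.png

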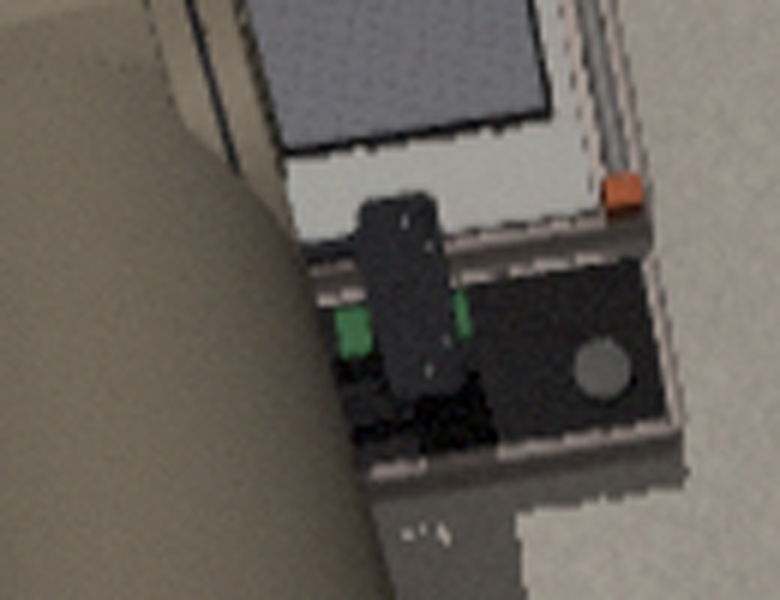

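The pump key at side-crop (275,490) is directly under the projected tip at (267,429). Pressing now.

Emit:
apply_moves([
  {"grip": 255, "xyz": [2.6, 2.3, 15], "rotation": [0, 0, 0]},
  {"grip": 255, "xyz": [2.6, 2.3, 27], "rotation": [0, 0, 0]},
  {"grip": 255, "xyz": [2.6, 2.3, 32], "rotation": [0, 0, 0]},
  {"grip": 255, "xyz": [2.6, 2.3, 35], "rotation": [0, 0, 0]},
  {"grip": 255, "xyz": [2.6, 2.3, 37], "rotation": [0, 0, 0]},
])

```text
time: 4.9
ee_pos: [0.5587, 0.0376, 0.0725]
eef_rot: [0.769, -0.639, 0.001, -0.001]
ft_force: [-1.6, -2.3, 3.7]
width: 0.0003
```

Emit:
apply_moves([
  {"grip": 255, "xyz": [0, 0, 1], "rotation": [0, 0, 0]},
  {"grip": 255, "xyz": [0, 0, 2], "rotation": [0, 0, 0]},
])

```text
time: 5.15
ee_pos: [0.5588, 0.0377, 0.0712]
eef_rot: [0.769, -0.639, 0.001, -0.001]
ft_force: [-9.0, -1.5, 15.9]
width: 0.0002
```

Emit:
apply_moves([
  {"grip": 255, "xyz": [0, 0, 1.5], "rotation": [0, 0, 0]},
  {"grip": 255, "xyz": [0, 0, 2], "rotation": [0, 0, 0]},
])

```text
time: 5.4
ee_pos: [0.5589, 0.0376, 0.071]
eef_rot: [0.769, -0.639, 0.002, -0.0]
ft_force: [-12.5, -2.2, 25.0]
width: 0.0004
```

On its stop: +0.2 mm of travel for +9 N. Lift, then move toward the button.

Emit:
apply_moves([
  {"grip": 255, "xyz": [0, 0, -12], "rotation": [0, 0, 0]},
  {"grip": 255, "xyz": [0, 0, -50], "rotation": [0, 0, 0]},
  {"grip": 255, "xyz": [0, 0, -65], "rotation": [0, 0, 0]},
  {"grip": 255, "xyz": [50, 0, -65], "rotation": [0, 0, 0]},
  {"grip": 255, "xyz": [100, 0, -65], "rotation": [0, 0, 0]},
])

```text
time: 6.02
ee_pos: [0.5774, -0.0613, 0.1364]
eef_rot: [0.769, -0.639, 0.002, -0.001]
ft_force: [0.0, 0.6, -1.2]
width: 0.0003
```

```bash
python3 g.py .585 -.1125 .107 -79.6; python3 pic.py side 5 180 150 120 120; python3 - <<'E'
from h import *
a=load("side0");b=load("side5")
for u,v in((235,247),(233,244),(237,249)): print(dep(a,u,v).round(4),dep(b,u,v).round(4))
for c in(a,b):print(np.median([dep(c,u,v)[2] for u in range(232,239) for v in range(244,250)]))
E
```

```text
t 6.025 pos [ 0.5774 -0.0613  0.1364] F [ 0.01  0.57 -1.17] w 0.0003
shift mm [51.6  2.  29.5] rot deg [-0.21 -0.13  0.19]
[0.5585 0.0395 0.0664] [0.5624 0.0347 0.0604]
[0.5685 0.034  0.066 ] [0.5706 0.0315 0.0628]
[0.5507 0.0422 0.0667] [0.5529 0.0395 0.0632]
0.06561401852102178
0.06092789799355147
```

View pics/side5.png

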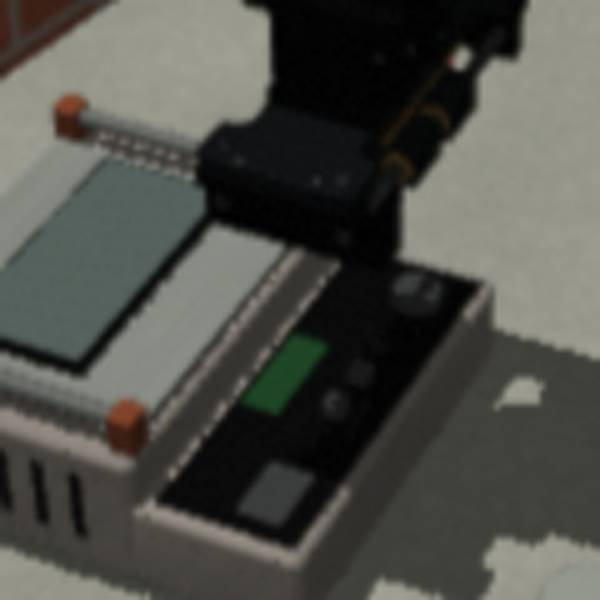

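The pump key now sits about 5 mm lower, close to the ledge. On to the start button.

Emit:
apply_moves([
  {"grip": 255, "xyz": [26, 1, 0], "rotation": [0, 0, 0]},
  {"grip": 255, "xyz": [51.6, 2, 0], "rotation": [0, 0, 0]},
  {"grip": 255, "xyz": [51.6, 2, 15], "rotation": [0, 0, 0]},
  {"grip": 255, "xyz": [51.6, 2, 40], "rotation": [0, 0, 0]},
  {"grip": 255, "xyz": [51.6, 2, 48], "rotation": [0, 0, 0]},
])

```text
time: 6.7
ee_pos: [0.5837, -0.1205, 0.086]
eef_rot: [0.767, -0.642, 0.002, 0.001]
ft_force: [-0.1, -0.4, 0.8]
width: 0.0006
```

```bash
python3 g.py .585 -.1125 .071 -79.6; python3 pic.py side 6 180 150 120 120
```

```text
t 6.7 pos [ 0.5837 -0.1205  0.086 ] F [-0.1  -0.41  0.78] w 0.0006
shift mm [-7.7 -2.7 14.9] rot deg [ 0.01 -0.24 -0.25]
```

View pics/side6.png

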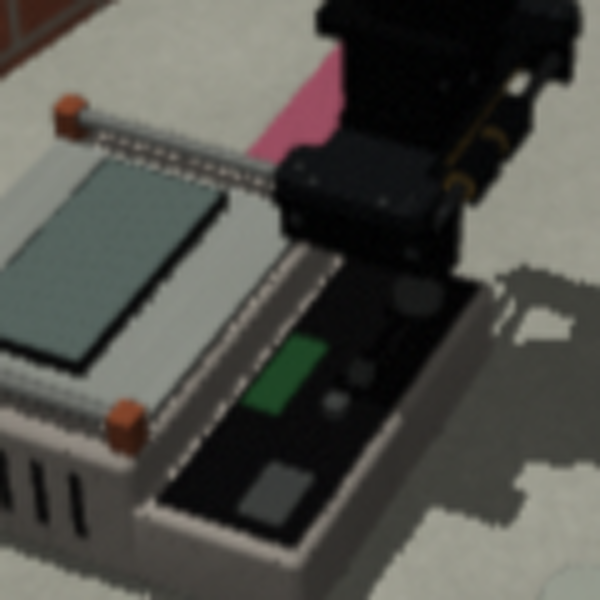

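Emit:
apply_moves([
  {"grip": 255, "xyz": [-7, -2.5, 0], "rotation": [0, 0, 0]},
  {"grip": 255, "xyz": [-7, -2.5, 0], "rotation": [0, 0, 0]},
  {"grip": 255, "xyz": [-7, -2.5, 5], "rotation": [0, 0, 0]},
])

```text
time: 7.12
ee_pos: [0.5856, -0.1132, 0.0816]
eef_rot: [0.767, -0.642, 0.002, 0.001]
ft_force: [0.5, -0.0, 0.1]
width: 0.0005
```

```bash
python3 g.py .585 -.1125 .071 -79.6
```

```text
t 7.125 pos [ 0.5856 -0.1132  0.0816] F [ 0.46 -0.03  0.14] w 0.0005
shift mm [-0.9  0.5 10.6] rot deg [-0.08 -0.29 -0.23]
```

Centred above the button, with the tip at about 73.5 mm. Now press.

Emit:
apply_moves([
  {"grip": 255, "xyz": [-0.5, 0.3, 5], "rotation": [0, 0, 0]},
  {"grip": 255, "xyz": [-0.5, 0.3, 9], "rotation": [0, 0, 0]},
  {"grip": 255, "xyz": [-0.5, 0.3, 12], "rotation": [0, 0, 0]},
  {"grip": 255, "xyz": [-0.5, 0.3, 13], "rotation": [0, 0, 0]},
])

```text
time: 7.62
ee_pos: [0.5855, -0.1131, 0.071]
eef_rot: [0.767, -0.642, 0.003, 0.001]
ft_force: [-13.6, 1.6, 31.1]
width: 0.0002
```

The button is fully down (tip at 63 mm, 31 N). Hold for about 1.9 s more.

Emit:
apply_moves([
  {"grip": 255, "xyz": [0, 0, 1.5], "rotation": [0, 0, 0]},
  {"grip": 255, "xyz": [0, 0, 1.5], "rotation": [0, 0, 0]},
  {"grip": 255, "xyz": [0, 0, 1.5], "rotation": [0, 0, 0]},
  {"grip": 255, "xyz": [0, 0, 1.5], "rotation": [0, 0, 0]},
  {"grip": 255, "xyz": [0, 0, 1.5], "rotation": [0, 0, 0]},
])

```text
time: 8.25
ee_pos: [0.5855, -0.1131, 0.0712]
eef_rot: [0.767, -0.642, 0.003, 0.002]
ft_force: [-8.7, 0.7, 20.0]
width: 0.0004
```

Emit:
apply_moves([
  {"grip": 255, "xyz": [0, 0, 1.5], "rotation": [0, 0, 0]},
  {"grip": 255, "xyz": [0, 0, 1.5], "rotation": [0, 0, 0]},
  {"grip": 255, "xyz": [0, 0, 1.5], "rotation": [0, 0, 0]},
  {"grip": 255, "xyz": [0, 0, 1.5], "rotation": [0, 0, 0]},
  {"grip": 255, "xyz": [0, 0, 1.5], "rotation": [0, 0, 0]},
])

```text
time: 8.88
ee_pos: [0.5855, -0.1131, 0.0713]
eef_rot: [0.767, -0.642, 0.003, 0.002]
ft_force: [-8.5, 1.4, 18.9]
width: 0.0006
```

Emit:
apply_moves([
  {"grip": 255, "xyz": [0, 0, 1.5], "rotation": [0, 0, 0]},
  {"grip": 255, "xyz": [0, 0, 1.5], "rotation": [0, 0, 0]},
  {"grip": 255, "xyz": [0, 0, 1.5], "rotation": [0, 0, 0]},
  {"grip": 255, "xyz": [0, 0, 1.5], "rotation": [0, 0, 0]},
  {"grip": 255, "xyz": [0, 0, 1.5], "rotation": [0, 0, 0]},
])

```text
time: 9.5
ee_pos: [0.5855, -0.1131, 0.0713]
eef_rot: [0.767, -0.642, 0.003, 0.002]
ft_force: [-8.7, 1.0, 17.7]
width: 0.0006
```

Emit:
apply_moves([
  {"grip": 255, "xyz": [0, 0, -12], "rotation": [0, 0, 0]},
  {"grip": 255, "xyz": [0, 0, -50], "rotation": [0, 0, 0]},
  {"grip": 255, "xyz": [0, 0, -80], "rotation": [0, 0, 0]},
  {"grip": 255, "xyz": [40, 0, -80], "rotation": [0, 0, 0]},
  {"grip": 255, "xyz": [80, 0, -80], "rotation": [0, 0, 0]},
])

```text
time: 10.12
ee_pos: [0.5997, -0.192, 0.1526]
eef_rot: [0.767, -0.642, 0.004, 0.002]
ft_force: [-0.2, -0.2, -0.9]
width: 0.0003
```

Emit:
apply_moves([
  {"grip": 255, "xyz": [10, 0, 0], "rotation": [0, 0, 0]},
  {"grip": 255, "xyz": [10, 0, 0], "rotation": [0, 0, 0]},
  {"grip": 255, "xyz": [10, 0, 0], "rotation": [0, 0, 0]},
])

```text
time: 10.5
ee_pos: [0.6016, -0.2, 0.1527]
eef_rot: [0.768, -0.641, 0.003, 0.001]
ft_force: [-0.4, 0.1, 1.5]
width: 0.0005
```

```bash
python3 pic.py side 7 180 150 200 150; python3 pic.py top 7 190 80 200 150; python3 - <<'E'
from h import *
from bench import r
s=r.read_state();print(s["time"],s["ee_pos"].round(3),s["ft_force"].round(2))
a=load("side0");b=load("side7")
for nm,us,vs in(("btn",(260,267),(205,211)),("pump",(232,239),(244,250)),("far",(336,339),(196,199)),("near",(346,350),(200,204))):
  print(nm,*[np.median([dep(c,u,v)[2] for u in range(*us) for v in range(*vs)]).round(4) for c in(a,b)])
E
```

```text
10.6 [ 0.602 -0.2    0.153] [ 0.52 -0.33  0.28]
btn 0.0667 0.0672
pump 0.0656 0.0611
far 0.0586 0.0541
near 0.0522 0.0578
```

View pics/side7.png

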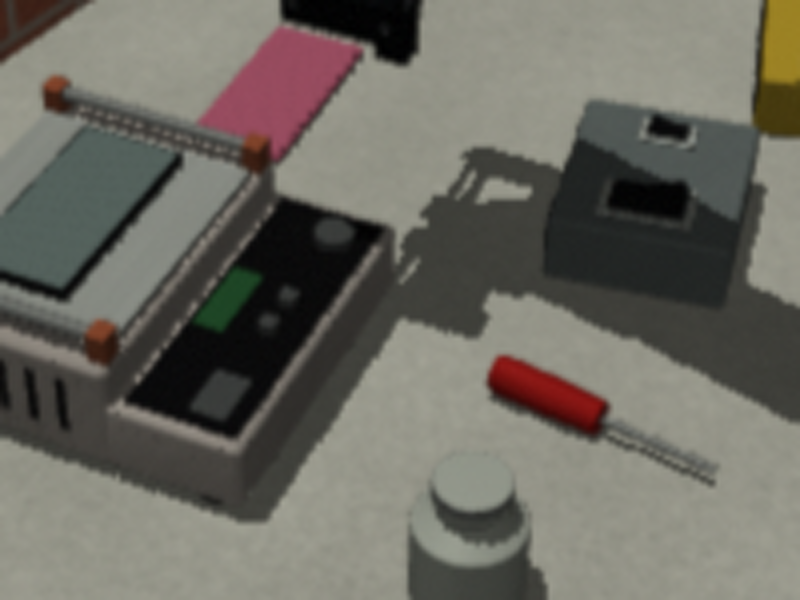

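View pics/top7.png

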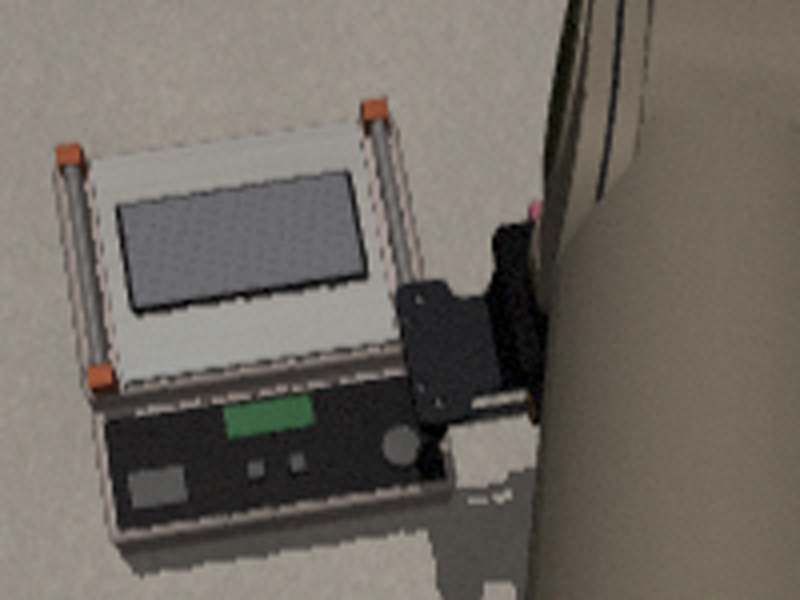

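The rocker is on, the pump key is down and the start button is up again. The phone, bottle and screwdriver are where they were, and the arm is clear at near-zero force. Handing in.

```bash
python3 -c "
from bench import r
print(r.close_job())"
```

```text
the job is handed in; nothing more can be done
None
```

All three presses were done in the order asked, and I handed the job in at about 10.6 s with the arm clear of everything.

- **Power:** I pressed the far end of the grey box's large rocker to its stop. The tip reached about 55 mm, and the force rose to 27 N. Afterwards the far end read about 54 mm and the near end had risen, so it is on.
- **Pump key:** I pressed it until it moved only 0.2 mm more for 9 N of extra force, with the tip at 63 mm. In the depth image it stayed down: its top fell from about 65.6 to 61 mm. That is 4.5 mm, less than the nominal 6 mm travel, because the depth readings are coarse. The force at the stop is the stronger evidence that it is fully down.
- **Start button:** I held it fully down for about 2 s at 18–31 N and then released it. It came back up, reading 67.2 mm against 66.7 mm before.

In the last pictures the small square keys, the smaller rocker, the phone, the bottle and the screwdriver look unchanged, though I judged these by eye only.

The two cameras disagreed by about 5 mm along y on the separator's position. I used the average, and each press landed on its key. The arm also overshot by about 8 mm on the way to the start button, and I corrected that before pressing.

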